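Slide a circuit-board carriage along its rail to the marked stop

TASK

Bring the circuit board on the rail carriage to its inspection position: press down the black pad in the middle of the carriage to free its brake and, keeping the pad pressed, push the carriage gently along the rail until it meets the stop that carries the upright marker post with the disc on top. Then let the pad spring back up so that the brake holds, leaving no gap. Do this with the fingertips only: lift nothing, leave the board lying in its tray, and leave the other things on the table where they are.

Things in the scene. Friction and masses are not known exactly. Their poses are not given: they have to be found in the camera images.
- rail: Fixed aluminium rail (C-channel) screwed to the table, 460 mm long, 50 mm wide, 20 mm high. Origin: centre of its underside, on the table. Its y axis runs along the rail, z up; the carriage's tray is on its +x side, the side away from the robot.
- pad_top (a point): Centre of the top of the black press pad in the middle of the dark steel carriage, 40 mm above the table when up; moves with carriage and pad, axes parallel to the rail's. The pad is 44 mm (x) by 60 mm (y) and lies between the carriage's two end blocks, which rise 10 mm above it (66 mm wide in x, 23 mm long in y, 64 mm apart). Each end of the carriage is 55 mm from this point along y.
- pad (a joint): How far the pad is pressed in: 0 up (brake on), 0.006 m fully down. A spring holds it up: it begins to move at about 18 N and is fully down at about 22 N. The carriage is free when the pad is 1 mm or more down; with the pad up the brake holds it against about 14 N.
- carriage: The dark steel carriage on the rail, 110 mm long (y), 66 mm wide, top of its end blocks 50 mm above the table. Origin: on the table under its middle, on the rail's centre line; axes parallel to the rail's. It slides only along the rail. Once freed it moves with about 1 to 3 N and follows a fingertip that stays pressed on the pad.
- stop_marked: The goal stop, at either end of the rail: fixed steel block bridging it, 74 mm (x) by 25 mm (y), top 47 mm above the table; a thin post on its +x side, 57 mm from its centre, carries a flat steel disc 36 mm across, top 76 mm above the table. Origin: on the table under the block's middle, on the rail's centre line; 67.5 mm along the rail from the pad's centre when the carriage touches it.
- stop_plain: The other fixed stop: the same steel block without post and disc, at the other end of the rail. Origin as for the marked one.
- board: Loose green circuit board, 58 x 72 x 4 mm with parts up to 14 mm high, 60 g, lying in the carriage's tray on the +x side (tray 35 to 111 mm from the pad's centre, 90 mm long, rim 30 mm above the table). Origin: centre of its underside, 26 mm above the table, 72 mm from the pad's centre in +x.
- battery_pack: Bystander: loose black battery pack, 75 x 150 x 42 mm, origin at the centre of its underside, on the far side of the rail.
- tape_roll: Bystander: loose empty cardboard tape ring lying flat, 90 mm across, 24 mm high, origin at the centre of its underside.
- screw_jar: Bystander: loose small glass jar, 44 mm across, 50 mm high, origin at the centre of its underside, on the robot's side of the rail.
- cell: Bystander: loose battery cell standing upright, 26 mm across, 65 mm high, origin at the centre of its underside, on the robot's side of the rail.
- screwdriver: Bystander: loose screwdriver 170 mm long lying on the robot's side of the rail.
- mouse: Bystander: loose black computer mouse, 105 x 60 x 32 mm, origin at the centre of its underside.
Mind the look-alikes: they are no part of the job. What is shaped like the stop_marked but orange is not meant.

How it is judged:
By the outcome, as a careful person would: the job done as asked, in the order asked, and still so for the second after the job is handed in, with the robot touching nothing.
It also fails if it takes over 40 s, if anything falls off the work surface, if the arm or the gripper's body presses on something with over 40 N, if the wrist force passes 120 N, or if a joint passes its speed limit or range.

ROBOT

A 6-joint arm with a two-finger parallel gripper is mounted at the origin on the work surface. World frame = base frame: x ahead of the robot, y to its left, z up, the work surface at z = 0. Lengths are in m, angles in rad, forces in N, time in s.
With the tool pointing down it reaches from about 0.375 to 0.825 m from the base axis. Payload 5.5 kg.
Tool frame: the origin (TCP) lies at the very end of the fingers, on their centre line; the grasp point (between the pads) lies bot.tcp_to_grasp behind it (bot.tcp_to_grasp is the distance from the TCP to the grasp point, in m); z points along the fingers, y is the line along which they close (so a half turn about z gives the same grasp; the last joint's range is limited). The gripper opens to 85 mm and grips with 20 to 120 N. Pads are 22 mm wide; open, the fingers measure 114 mm over their backs; the gripper's body (76 mm by 85 mm) begins 54 mm behind the grasp point. The pads swing forward as they close: fully open they stand 13 mm farther back than shut.
Start: joints at [-1.321, 0.314, -0.047, 1.21, 0, 1.571], TCP at [0.148, -0.581, 0.231] pointing down, gripper open.
Joint ranges: [-2.67, 2.67], [-0.69, 1.73], [-1.03, 1.25], [-2.08, 2.16], [-1.42, 1.45], [-3.14, 3.14]. Speed limits (rad/s): [2.39, 2.39, 3.01, 3.14, 3.14, 3.14].

INTERFACE

Orientations are given as a 3x3 rotation matrix whose columns are the frame's x, y, z axes.
In Python, from plant import bot gives the robot as it stands. The module is installed in compiled form; this text tells all that it offers.
- The arm moves only by the shell command python3 -m jog 'ROWS' [OPENING] [FORCE]. ROWS is JSON, a list of rows, each a list of 6 numbers: the shift along the tool's x, y, z as a fraction of full scale, then the turn, a rotation vector about the tool's x, y, z as a fraction of full scale. In form: [[dx, dy, dz, wx, wy, wz], ...]. A call has 1 to 20 rows; each row shifts and turns the commanded pose from where the row before left it, along the tool's axes as they then stand; what a row does not reach is not made up. Full scale, the value 1, is 150 mm for a shift and pi/4 rad for a turn. A row lasts 1/12 s, in which the tool goes at most 41.7 mm and 7.16 degrees, less where a joint would pass 70% of its speed; a pose out of reach is approached as far as the arm can. A call with a number of a shift or a turn outside -1 to 1 is refused whole. A call with a gripper value outside its range is refused whole. OPENING is the opening, from -1 (shut) to 1 (fully open), so that 0 is half open, set as the call begins (- or left out, the last holds). The fingers move at their own pace and stop on an object; FORCE is the grip in N (left out, the last holds). Time passes only in rows, so rows that do not move let the fingers close. It gives the time, the measured TCP pose, the force, the opening and the grip force at its end, in the units of the state.
- bot.observe(): the state, without advancing time (a new reading comes with each control period).
- bot.camera(name): name is "side" or "top" or "wrist"; returns a dict with "img" (420x560x3 uint8, blue, green, red), "fx", "fy", "cx", "cy" (pixels), "rvec" (rotation vector, rad) and "tvec" (3), from world to camera coordinates, as OpenCV has them; the wrist camera has in their place "T_tool_cam" (4x4, takes a point from camera to tool coordinates, whose origin is the TCP and whose axes are the flange's). Camera axes: x right, y down, z forward; pixel columns grow to the right and rows downward; lengths in m; the calibration is good to about 2 mm. A picture is of the moment at which its call begins: read the wrist's pose just before it. There is no depth.
- bot.close_job(): hands the job in; it is judged then, once.
The state is a dict: "t": time; "qpos": joint angles; "joint_vel": joint speeds; "tau": joint torques, N m; "tcp_pos": TCP position; "tcp_rot": TCP orientation; "ft_force": force on the tool from outside, world axes, zero at the start; "ft_torque": the same for the moment, N m; "opening": finger opening in m; "gripper_force": force on a finger pad.
Only numpy, scipy, OpenCV 4.12 (cv2) and the standard library are available. Lean on these libraries where they do the work, as an engineer would, in place of code of your own. Each camera call takes 0.05 s, during which the arm holds its last target. There are 200 camera calls.

## Working session

There is one attempt and no reset: what is moved stays moved. The work goes in short steps, Python scripts to look and compute and a shell command to move; the robot and the scene stay as the last step left them, time stands still between calls to the robot, and variables do not carry over. Pictures are saved under pics/ and viewed, at most 10 in all, crops included, and the job is handed in when it is done.

```bash
mkdir -p pics
python3 - <<'E'
from plant import bot
import cv2
s=bot.observe();print(s['t'],s['tcp_pos'],s['tcp_rot'],s['opening'],bot.tcp_to_grasp)
for n in('top','side'):
    c=bot.camera(n);cv2.imwrite(f'pics/{n}0.png',c['img']);print(n,{k:v for k,v in c.items() if k!='img'})
E
```

```text
0.0 [ 0.14820704 -0.58082947  0.23043528] [[ 9.68954370e-01  2.47239324e-01 -3.81169652e-04]
 [ 2.47239616e-01 -9.68953005e-01  1.62677483e-03]
 [ 3.28672298e-05 -1.67051082e-03 -9.99998604e-01]] 0.08506874750329593 0.0187
top {'fx': 430.66274977614, 'fy': 430.66274977614, 'cx': 284.3164928814826, 'cy': 209.5478731498542, 'rvec': array([ 2.11972735, -2.09913981,  0.21194081]), 'tvec': array([0.02086512, 0.49862784, 1.19913745])}
side {'fx': 421.55715371112683, 'fy': 421.55715371112683, 'cx': 278.8641257995061, 'cy': 209.2017167341481, 'rvec': array([ 2.35962343, -0.18007008,  0.07106418]), 'tvec': array([-0.50073404,  0.13457872,  1.10335537])}
```

View pics/top0.png

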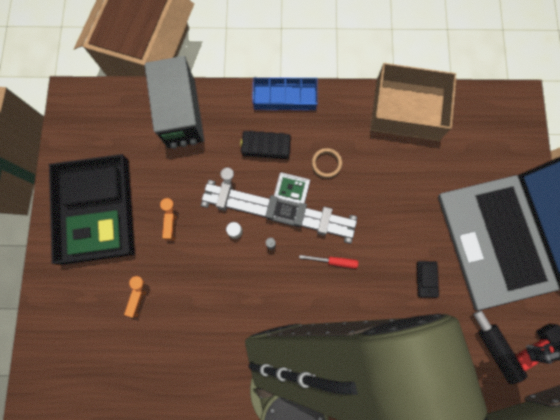

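View pics/side0.png

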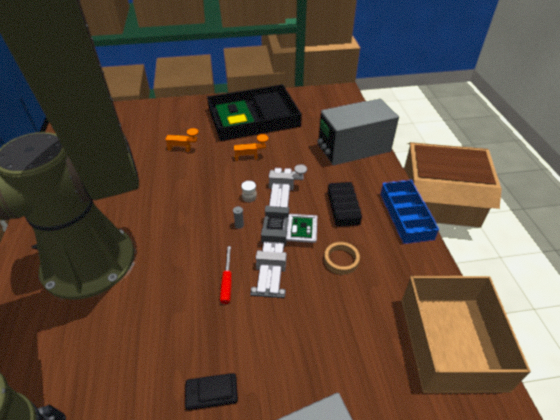

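The top view shows the rail running from (208,195) to (352,228), with the carriage at (287,209). There are two kinds of marker candidate. One is a steel stop at (224,195) with a grey disc at (227,174); the others are two orange pieces at (167,215) and (134,297), not on the rail. The grey one fits, and the plain stop is at (325,220). I'll confirm this in enlarged crops.

Run:
```python
import cv2
a=cv2.imread('pics/top0.png')[155:255,195:365];cv2.imwrite('pics/topc.png',cv2.resize(a,None,fx=4.7,fy=4.7,interpolation=cv2.INTER_CUBIC))
a=cv2.imread('pics/side0.png')[155:305,205:365];cv2.imwrite('pics/sidec.png',cv2.resize(a,None,fx=4,fy=4,interpolation=cv2.INTER_CUBIC))
```

```text
(no output)
```

View pics/topc.png

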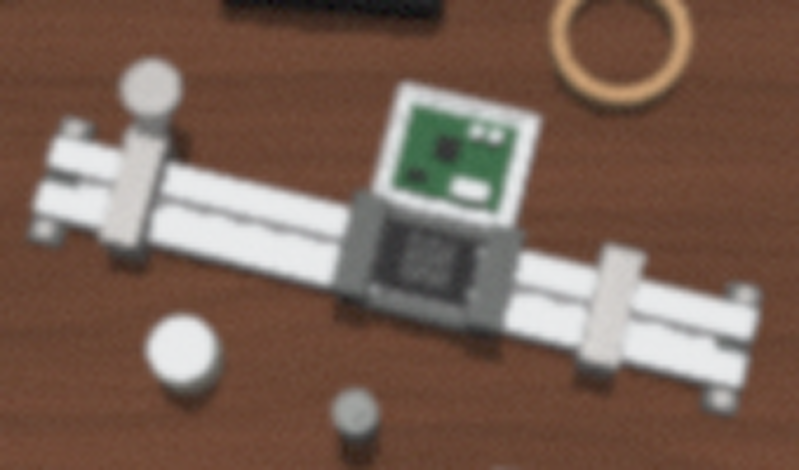

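View pics/sidec.png

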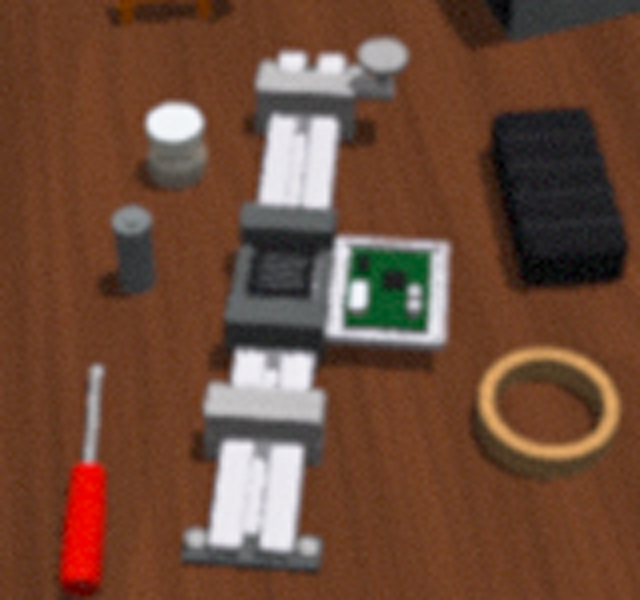

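The crops confirm it: the grey-steel stop at the left (+y) end, top crop (137,187), carries the grey disc at (151,88). The pad centre is at about (428,261) and the plain stop at (612,308).

```bash
cat > h.py <<'E'
import numpy as np,cv2
from plant import bot
def ray(c,uv,z):
    R=cv2.Rodrigues(c['rvec'])[0];C=-R.T@c['tvec']
    d=R.T@np.array([(uv[0]-c['cx'])/c['fx'],(uv[1]-c['cy'])/c['fy'],1]);return (C+d*(z-C[2])/d[2])[:2]
E
python3 - <<'E'
from h import *
for n,o,k,P in (('top',(195,155),4.7,dict(ms=(137,187,.047),pad=(428,261,.04),ps=(612,308,.047),disc=(151,88,.076),blocks=(427,261,.05),cell=(356,413,.065),jar=(183,348,.05))),
 ('side',(205,155),4,dict(ms=(306,84,.047),pad=(281,273,.04),ps=(265,407,.047),disc=(383,56,.076),cell=(132,219,.065),jar=(175,122,.05)))):
    c=bot.camera(n);p={}
    for q,(u,v,z) in P.items():
        p[q]=ray(c,((u+.5)/k-.5+o[0],(v+.5)/k-.5+o[1]),z);print(n,q,p[q].round(4))
    d=p['ms']-p['ps'];print(np.degrees(np.arctan2(-d[0],d[1])),np.linalg.norm(d),np.linalg.norm(p['ms']-p['pad']))
s=bot.observe();print(s['t'])
E
```

```text
top ms [0.5433 0.2043]
top pad [0.4991 0.0218]
top ps [ 0.4691 -0.092 ]
top disc [0.5991 0.1937]
top blocks [0.4971 0.0224]
top cell [0.4001 0.0641]
top jar [0.4412 0.1716]
-14.05792708552175 0.3054461545103727 0.18773254160299638
side ms [0.5445 0.2031]
side pad [0.499  0.0214]
side ps [ 0.4718 -0.0958]
side disc [0.6004 0.1925]
side cell [0.4032 0.0633]
side jar [0.4428 0.1726]
-13.671557500576505 0.3076827125301583 0.18730184413311474
0.2
```

```bash
python3 -m jog '[[0,0,0,0,0,-0.137],[0,0,0,0,0,-0.137],[0,0,0,0,0,-0.137],[0,0,0,0,0,-0.137],[0,0,0,0,0,-0.137],[0,0,0,0,0,-0.137],[0,0,0,0,0,-0.137],[0,0,0,0,0,-0.137],[0,0,0,0,0,-0.137],[0,0,0,0,0,-0.137]]' -1 30
python3 -m jog '[[0.223,0.065,0,0,0,0],[0.223,0.065,0,0,0,0],[0.223,0.065,0,0,0,0],[0.223,0.065,0,0,0,0],[0.223,0.065,0,0,0,0],[0.223,0.065,0,0,0,0],[0.223,0.065,0,0,0,0],[0.223,0.065,0,0,0,0],[0.223,0.065,0,0,0,0],[0.223,0.065,0,0,0,0],[0.223,0.065,0,0,0,0],[0.223,0.065,0,0,0,0],[0.223,0.065,0,0,0,0],[0.223,0.065,0,0,0,0],[0.223,0.065,0,0,0,0],[0.223,0.065,0,0,0,0],[0.223,0.065,0,0,0,0],[0.223,0.065,0,0,0,0]]'
python3 -m jog '[[0.22,0.065,0,0,0,0],[0.2,0.065,0,0,0,0],[0,0,0,0,0,0],[0,0,0,0,0,0],[0,0,0,0,0,0]]'
python3 - <<'E'
from h import *
s=bot.observe();print(s['t'],s['tcp_pos'],s['tcp_rot'].round(3),s['qpos'].round(2),s['opening'],s['ft_force'])
d=np.array([.4985,.022])-s['tcp_pos'][:2];print(s['tcp_rot'][:2,:2].T@d/.15)
E
```

```text
t: 1.03
tcp_pos: [0.1483, -0.5812, 0.231]
tcp_rot: [[0.237, 0.971, -0.0], [0.971, -0.237, 0.001], [0.0, -0.0, -1.0]]
ft_force: [0.3, -0.5, -0.1]
opening: 0.0
gripper_force: 0.0
t: 2.53
tcp_pos: [0.4651, -0.0381, 0.2314]
tcp_rot: [[0.242, 0.97, 0.0], [0.97, -0.242, -0.0], [-0.0, 0.0, -1.0]]
ft_force: [0.3, -0.0, -0.3]
opening: -0.0001
gripper_force: 0.0
t: 2.95
tcp_pos: [0.4982, 0.0163, 0.231]
tcp_rot: [[0.242, 0.97, -0.001], [0.97, -0.242, -0.001], [-0.001, -0.001, -1.0]]
ft_force: [-0.7, -0.1, -0.3]
opening: -0.0001
gripper_force: 0.0
2.95 [0.49820546 0.01633144 0.23095534] [[ 0.242  0.97  -0.001]
 [ 0.97  -0.242 -0.001]
 [-0.001 -0.001 -1.   ]] [ 0.03  0.12 -0.29  1.16 -0.    1.85] -8.434230882620272e-05 [-0.73323807 -0.05751501 -0.26065638]
[ 0.03714158 -0.00724366]
```

```bash
python3 -m jog '[[0.037,-0.007,0.2,0,0,0],[0,0,0.2,0,0,0],[0,0,0.2,0,0,0],[0,0,0.2,0,0,0],[0,0,0.15,0,0,0],[0,0,0.1,0,0,0],[0,0,0.05,0,0,0],[0,0,0,0,0,0],[0,0,0,0,0,0]]'
python3 - <<'E'
from h import *
a=[]
for n in('wrist','side'):
    c=bot.camera(n);i=c['img'];
    if n=='side': i=cv2.resize(i[155:290,205:355],(467,420),interpolation=cv2.INTER_CUBIC)
    else:
        T=np.linalg.inv(c['T_tool_cam'])
        p=T[:3,:3]@[0,0,0]+T[:3,3];print(c['fx']*p[0]/p[2]+c['cx'],c['fy']*p[1]/p[2]+c['cy'])
        i=cv2.resize(i,(333,250)); i=cv2.copyMakeBorder(i,0,170,0,0,0)
    a.append(i)
cv2.imwrite('pics/near.png',np.hstack(a))
E
```

```text
t: 3.7
tcp_pos: [0.4991, 0.0214, 0.0668]
tcp_rot: [[0.244, 0.97, -0.0], [0.97, -0.244, -0.0], [-0.0, 0.0, -1.0]]
ft_force: [0.6, -0.2, 1.0]
opening: 0.0002
gripper_force: 0.0
277.3447979589011 281.8229823815361
```

View pics/near.png

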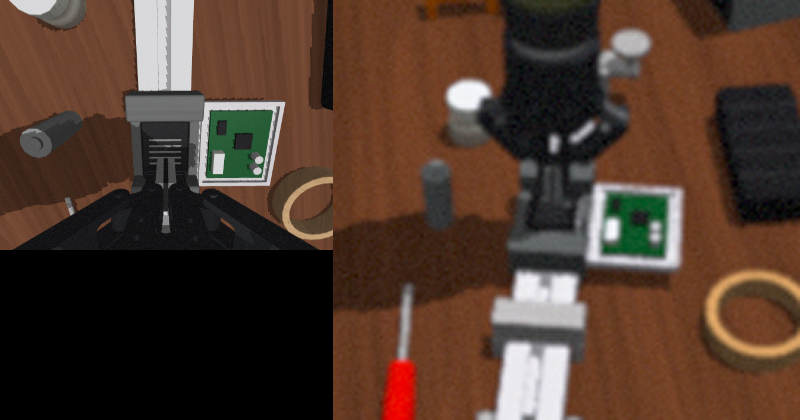

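The wrist view shows the fingertip over the middle of the pad (about (165,185) in the inset), centred between the carriage sides. The board is in its tray, and the jar, cell and disc are clear. Pressing now.

```bash
python3 -m jog '[[0,0,0.05,0,0,0],[0,0,0.05,0,0,0],[0,0,0.04,0,0,0],[0,0,0.02,0,0,0],[0,0,0,0,0,0],[0,0,0,0,0,0]]'
python3 -m jog '[[0,0,0.013,0,0,0],[0,0,0.013,0,0,0],[0,0,0,0,0,0],[0,0,0,0,0,0]]'
```

```text
t: 4.3
tcp_pos: [0.4988, 0.0222, 0.0419]
tcp_rot: [[0.242, 0.97, -0.001], [0.97, -0.242, -0.0], [-0.0, -0.001, -1.0]]
ft_force: [-0.3, 0.4, -0.5]
opening: 0.0002
gripper_force: 0.0
t: 4.63
tcp_pos: [0.4998, 0.0223, 0.04]
tcp_rot: [[0.243, 0.97, 0.001], [0.97, -0.243, 0.0], [0.001, 0.001, -1.0]]
ft_force: [-6.1, -0.3, 14.9]
opening: -0.0001
gripper_force: 7.6
```

```bash
python3 -m jog '[[0,0,0.012,0,0,0],[0,0,0.012,0,0,0],[0,0,0,0,0,0],[0,0,0,0,0,0]]'
python3 -m jog '[[0,0,0.012,0,0,0],[0,0,0.012,0,0,0],[0,0,0,0,0,0],[0,0,0,0,0,0]]'
```

```text
t: 4.97
tcp_pos: [0.4999, 0.0224, 0.0367]
tcp_rot: [[0.243, 0.97, 0.002], [0.97, -0.243, 0.0], [0.001, 0.002, -1.0]]
ft_force: [-5.9, 0.1, 19.4]
opening: 0.0001
gripper_force: 9.8
t: 5.3
tcp_pos: [0.5001, 0.0227, 0.0338]
tcp_rot: [[0.242, 0.97, 0.002], [0.97, -0.242, 0.001], [0.002, 0.002, -1.0]]
ft_force: [-7.5, 1.5, 26.5]
opening: -0.0002
gripper_force: 13.0
```

```bash
python3 -m jog '[[0.005,0,0.004,0,0,0],[0.01,0,0,0,0,0],[0.015,0,0,0,0,0],[0.02,0,0,0,0,0],[0.02,0,0,0,0,0],[0.02,0,0,0,0,0],[0.02,0,0,0,0,0],[0.02,0,0,0,0,0],[0.02,0,0,0,0,0],[0.02,0,0,0,0,0]]'
python3 -m jog '[[0.02,0,0,0,0,0],[0.02,0,0,0,0,0],[0.02,0,0,0,0,0],[0.02,0,0,0,0,0],[0.02,0,0,0,0,0],[0.02,0,0,0,0,0],[0.02,0,0,0,0,0],[0.02,0,0,0,0,0],[0.02,0,0,0,0,0],[0.02,0,0,0,0,0]]'
```

```text
t: 6.13
tcp_pos: [0.5063, 0.0477, 0.0338]
tcp_rot: [[0.242, 0.97, 0.002], [0.97, -0.242, 0.001], [0.002, 0.002, -1.0]]
ft_force: [-10.0, 1.2, 31.6]
opening: -0.0001
gripper_force: 15.7
t: 6.97
tcp_pos: [0.5134, 0.0771, 0.0338]
tcp_rot: [[0.242, 0.97, 0.002], [0.97, -0.242, 0.002], [0.003, 0.002, -1.0]]
ft_force: [-10.2, 0.9, 30.4]
opening: -0.0005
gripper_force: 15.3
```

```bash
python3 -m jog '[[0.02,-0.001,0,0,0,0],[0.02,-0.001,0,0,0,0],[0.02,-0.001,0,0,0,0],[0.02,-0.001,0,0,0,0],[0.02,-0.001,0,0,0,0],[0.02,0,0,0,0,0],[0.02,0,0,0,0,0],[0.02,0,0,0,0,0],[0.02,0,0,0,0,0],[0.02,0,0,0,0,0]]'
python3 -m jog '[[0.02,0,0,0,0,0],[0.02,0,0,0,0,0],[0.02,0,0,0,0,0],[0.02,0,0,0,0,0],[0.02,0,0,0,0,0]]'
```

```text
t: 7.8
tcp_pos: [0.5205, 0.1064, 0.0338]
tcp_rot: [[0.242, 0.97, 0.003], [0.97, -0.242, 0.002], [0.003, 0.002, -1.0]]
ft_force: [-7.6, -0.3, 27.8]
opening: 0.0001
gripper_force: 13.8
t: 8.22
tcp_pos: [0.524, 0.1211, 0.0338]
tcp_rot: [[0.242, 0.97, 0.003], [0.97, -0.242, 0.002], [0.003, 0.002, -1.0]]
ft_force: [-8.1, 0.2, 27.1]
opening: 0.0002
gripper_force: 13.6
```

```bash
python3 -m jog '[[0.015,0,0.002,0,0,0],[0.01,0,0,0,0,0],[0.01,0,0,0,0,0],[0.01,0,0,0,0,0],[0.01,0,0,0,0,0],[0.01,0,0,0,0,0],[0.01,0,0,0,0,0],[0,0,0,0,0,0]]'
python3 -m jog '[[0.007,0,0,0,0,0],[0.007,0,0,0,0,0],[0.007,0,0,0,0,0],[0.007,0,0,0,0,0],[0,0,0,0,0,0]]'
```

```text
t: 8.88
tcp_pos: [0.5269, 0.1325, 0.0338]
tcp_rot: [[0.242, 0.97, 0.003], [0.97, -0.242, 0.003], [0.004, 0.002, -1.0]]
ft_force: [-8.9, 2.0, 27.8]
opening: -0.0002
gripper_force: 14.5
t: 9.3
tcp_pos: [0.5279, 0.1365, 0.0338]
tcp_rot: [[0.242, 0.97, 0.003], [0.97, -0.242, 0.003], [0.004, 0.002, -1.0]]
ft_force: [-9.2, 1.7, 29.4]
opening: -0.0002
gripper_force: 14.4
```

```bash
python3 -m jog '[[0.005,0,0,0,0,0],[0.005,0,0,0,0,0],[0.005,0,0,0,0,0],[0,0,0,0,0,0]]'
python3 -m jog '[[0.005,0,0,0,0,0],[0.005,0,0,0,0,0],[0,0,0,0,0,0]]'
```

```text
t: 9.63
tcp_pos: [0.5284, 0.1386, 0.0338]
tcp_rot: [[0.242, 0.97, 0.003], [0.97, -0.242, 0.003], [0.004, 0.002, -1.0]]
ft_force: [-8.7, 1.4, 29.0]
opening: -0.0
gripper_force: 14.4
t: 9.88
tcp_pos: [0.5287, 0.14, 0.0338]
tcp_rot: [[0.242, 0.97, 0.003], [0.97, -0.242, 0.003], [0.004, 0.002, -1.0]]
ft_force: [-8.6, 1.1, 28.5]
opening: 0.0001
gripper_force: 14.4
```

```bash
python3 -m jog '[[0.005,0,0,0,0,0],[0.005,0,0,0,0,0],[0,0,0,0,0,0]]'
python3 -m jog '[[0.005,0,0,0,0,0],[0.005,0,0,0,0,0],[0,0,0,0,0,0]]'
```

```text
t: 10.13
tcp_pos: [0.5291, 0.1415, 0.0338]
tcp_rot: [[0.242, 0.97, 0.003], [0.97, -0.242, 0.003], [0.004, 0.002, -1.0]]
ft_force: [-8.9, 1.7, 28.9]
opening: -0.0002
gripper_force: 14.4
t: 10.38
tcp_pos: [0.5292, 0.1422, 0.0338]
tcp_rot: [[0.242, 0.97, 0.003], [0.97, -0.242, 0.002], [0.002, 0.002, -1.0]]
ft_force: [-9.3, -1.5, 29.8]
opening: 0.0003
gripper_force: 15.0
```

```bash
python3 -m jog '[[0.004,0,0,0,0,0],[0.004,0,0,0,0,0],[0,0,0,0,0,0]]'
python3 - <<'E'
from h import *
a=[]
for n,(y0,y1,x0,x1) in (('side',(155,275,245,345)),('wrist',(0,420,0,560))):
    i=bot.camera(n)['img'][y0:y1,x0:x1];a.append(cv2.resize(i,(400,480 if n=='side' else 300),interpolation=cv2.INTER_CUBIC))
a[1]=cv2.copyMakeBorder(a[1],0,180,0,0,0)
cv2.imwrite('pics/stop.png',np.hstack(a))
E
```

```text
t: 10.63
tcp_pos: [0.5292, 0.1424, 0.0338]
tcp_rot: [[0.243, 0.97, 0.002], [0.97, -0.243, -0.001], [0.0, 0.002, -1.0]]
ft_force: [-10.1, -4.7, 32.1]
opening: -0.0001
gripper_force: 15.8
```

View pics/stop.png

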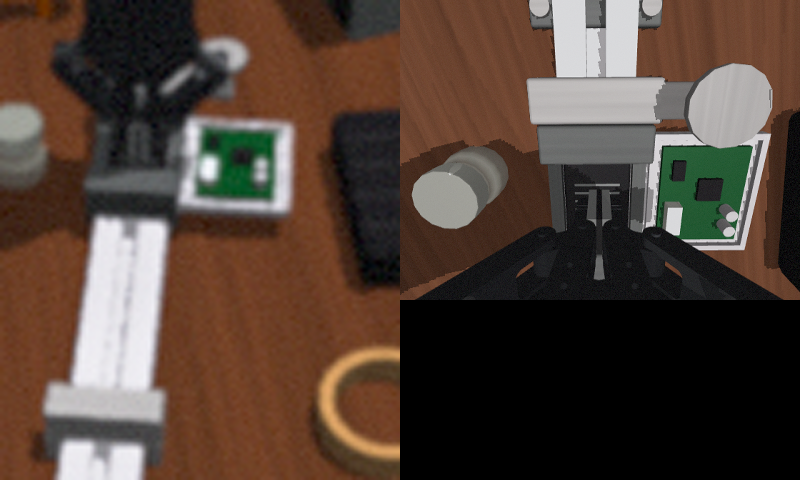

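The wrist view shows the carriage end block against the marked stop along their shared edge (about y=125 px, x 530–660). The reaction along the rail has risen to 7 N, and the board lies in its tray. Releasing straight up.

```bash
python3 -m jog '[[0,0,-0.01,0,0,0],[0,0,-0.01,0,0,0],[0,0,-0.01,0,0,0],[0,0,-0.01,0,0,0],[0,0,-0.01,0,0,0],[0,0,-0.01,0,0,0],[0,0,-0.01,0,0,0],[0,0,-0.02,0,0,0],[0,0,-0.04,0,0,0],[0,0,-0.1,0,0,0],[0,0,-0.2,0,0,0],[0,0,-0.2,0,0,0],[0,0,-0.2,0,0,0],[0,0,0,0,0,0],[0,0,0,0,0,0]]'
python3 -m jog '[[-0.2,0,0,0,0,0],[-0.2,0,0,0,0,0],[-0.2,0,0,0,0,0],[-0.2,0,0,0,0,0],[-0.2,0,0,0,0,0],[-0.2,0,0,0,0,0],[0,0,0,0,0,0],[0,0,0,0,0,0],[0,0,0,0,0,0]]'
python3 - <<'E'
from h import *
a=[]
for n,(y0,y1,x0,x1) in (('side',(155,275,245,345)),('top',(155,255,200,300))):
    i=bot.camera(n)['img'][y0:y1,x0:x1];a.append(cv2.resize(i,(400,480),interpolation=cv2.INTER_CUBIC))
cv2.imwrite('pics/end.png',np.hstack(a))
E
```

```text
t: 11.98
tcp_pos: [0.5302, 0.1431, 0.157]
tcp_rot: [[0.242, 0.97, 0.004], [0.97, -0.242, 0.001], [0.002, 0.004, -1.0]]
ft_force: [-1.0, 1.1, -0.6]
opening: -0.0
gripper_force: 0.0
t: 12.73
tcp_pos: [0.4843, -0.0318, 0.1539]
tcp_rot: [[0.243, 0.97, -0.001], [0.97, -0.243, 0.001], [0.0, -0.002, -1.0]]
ft_force: [0.4, 0.9, 0.0]
opening: 0.0001
gripper_force: 0.0
```

View pics/end.png

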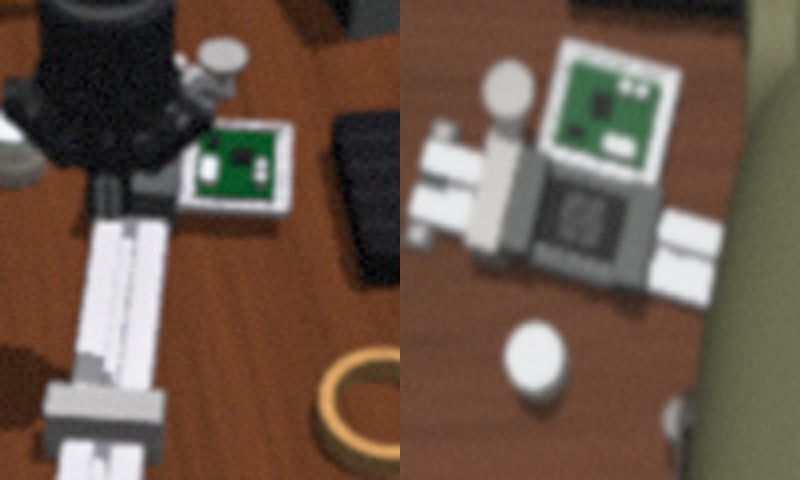

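The top view (right) shows the carriage block at (520,205) flush against the marked stop at (495,195). The board is in its tray, the jar is in place, and the arm is clear.

```bash
python3 -c "
from plant import bot
print(bot.close_job())"
```

```text
the job is handed in; nothing more can be done
None
```

I pushed the carriage against the marked stop and released the pad; the last picture showed no gap, the board in its tray and the arm clear, and I handed the job in at about 13 s (no verdict was returned).

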